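Snap the glide cap onto the foot in the tilting vise

ROBOT

A 6-joint arm with a two-finger parallel gripper is mounted at the origin on a cart in front of the work surface, level with it; the furniture and walls round the work are solid. World frame = base frame: x ahead of the robot, y to its left, z up, the work surface at z = 0. Lengths are in m, angles in rad, forces in N, time in s.
With the tool pointing down it reaches from about 0.35 to 0.85 m from the base axis. Payload 8.1 kg.
Tool frame: the origin (TCP) lies on the centre line of the jaws, within the pads' length; the fingertips stand 17 mm ahead of it and the grasp point (between the pads) lies 2 mm behind it; z points along the fingers, y is the line along which they close (so a half turn about z gives the same grasp; the last joint's range is limited). The gripper opens to 93 mm and grips with 3 to 60 N. Pads are 15 mm wide; open, the fingers measure 128 mm over their backs; the gripper's body (75 mm by 188 mm) begins 65 mm behind the grasp point.
Start: joints at [1.198, 0.13, 1.488, -0, 1.523, -0.085], TCP at [0.17, 0.575, 0.213] pointing down, gripper open.
Joint ranges: [-2.96, 2.96], [-0.89, 2.26], [0.02, 2.5], [-1.34, 4.48], [0, 2.73], [-2.66, 2.66]. Speed limits (rad/s): [2.39, 2.39, 2.79, 3.14, 3.14, 3.14].

INTERFACE

Orientations are given as a rotation vector (axis times angle).
In Python, from plant import status, eyes, robot gives the robot as it stands. The module is installed in compiled form; this text tells all that it offers.
- The arm moves only by the tool servo_tool, never from a script. Its argument "plan" is text: rows parted by semicolons, each of 4 numbers parted by spaces: the shift along the tool's x, y, z in m, then the turn about the tool's z in degrees. A call has 1 to 12 rows; each row is the pose to reach, as a shift and turn from the pose commanded when the call began, along the tool's axes at that moment; what a row does not reach only later rows make up. A row lasts 1/12 s, in which the tool goes at most 41.7 mm and 7.16 degrees, less where a joint would pass 70% of its speed; a pose out of reach is approached as far as the arm can. A call with a gripper value outside its range is refused whole. "grip" is the closure, from -1 (fully open) to 1 (shut), set as the call begins (left out, the last holds). The fingers move at their own pace and stop on an object; "grip_force" is the grip in N (left out, the last holds). Time passes only in rows, so rows that repeat a pose let the fingers close. It gives the time, the measured TCP pose, the force, the opening and the grip force at its end, in the units of the state.
- status.read_state(): the state, without advancing time (a new reading comes with each control period).
- eyes.read_camera(name): name is "side" or "top"; returns a dict with "image" (400x640x3 uint8, blue, green, red), "fovy" (degrees; the focal length in pixels is half the picture's height over the tangent of half this angle, whatever the lens; pixels are square), "cx", "cy" (the principal point, pixels), "world_from_camera" (4x4, takes a point from camera to world coordinates). Camera axes: x right, y down, z forward; pixel columns grow to the right and rows downward; lengths in m; the calibration is good to about 2 mm. A picture is of the moment at which its call begins. There is no depth.
- robot.close_job(): hands the job in; it is judged then, once.
The state is a dict: "t": time; "q": joint angles; "dq": joint speeds; "joint_torque": joint torques, N m; "tool_pos": TCP position; "orientation": TCP orientation; "force": force on the tool from outside, world axes, zero at the start; "wrist_torque": the same for the moment, N m; "opening": finger opening in m; "gripper_force": force on a finger pad.
Only numpy, scipy, OpenCV 4.12 (cv2) and the standard library are available. Lean on these libraries where they do the work, as an engineer would, in place of code of your own. Each camera call takes 0.05 s, during which the arm holds its last target. There are 200 camera calls.

TASK

The furniture foot in the tilting vise is leaning over: swing the vise's head up until the foot stands upright. Then take the loose black glide cap from the bench and press it straight down over the steel stud until it clicks past the spring balls and sits fully home on the steel collar. The stud has been glued, so keep bearing down on the cap after the click with about 10 to 20 N, and finish like that: still holding the cap and pressing, the foot upright, the finished feet, the glue bottle and the tape measure left where they stand.

Things in the scene. Friction and masses are not known exactly. Their poses are not given: they have to be found in the camera images.
- vise_head (a joint): tilt of the vise's head, rad; 0 = foot upright, positive = leaning to the front of the vise (its own -x side, the side with the screw and tommy bar, roughly towards the robot). Range -0.35 to 0.75; starts at 0.3 to 0.6. A stiff friction hinge (about 0.7 N m): it stays where it is left, there is no stop or detent at upright.
- vise: grey tilting vise bolted to the bench, base 130 x 116 x 12 mm; origin under its centre, x and y along its sides, hinge axis along y. Cheeks 112 mm across in y, up to 76 mm high. The jaws reach 41 mm above the hinge axis (along the foot), 72 mm wide in y, 90 mm in x; the screw with its 64 mm tommy bar sticks out to 90 mm on the -x side.
- vise_hinge (a point): point on the hinge axis, midway between the vise's cheeks, 50 mm above the bench; axes as the vise's (hinge axis = y).
- collar: steel collar on the foot's upper end, 44 mm across, 12 mm high: a good place to hold when swinging the head. Origin: centre of its flat upper face, the cap's seat, 86 mm from the hinge axis; z along the foot, out of the stud; y along the hinge axis. It tilts with the head. Below it the wooden foot, 38 to 46 mm across, is free for 33 mm down to the jaws.
- stud: steel stud on the collar's face, same origin and axes as the collar: 26 mm across, 24 mm high, top 6 mm tapering to 16 mm; four spring balls stand out 4 mm, centred 12 mm above the seat. The cap's lip meets them when its rim is 17 mm above the seat; passing takes about 10 to 15 N; the force drops (click) with the rim 6 mm up, the balls draw it on, and only pressing brings the last 1 mm.
- cap: loose black plastic glide cap standing on the bench mouth down, 60 g, 46 mm across, 36 mm high, straight sides, slightly domed closed top; origin: centre of its lower rim, z up. Inside: a lip of 29 mm bore, 6 mm high, at the rim, then a 36 mm wide chamber up to 26 mm from the rim. Home: its rim lies on the collar, all round.
- done_foot_1: finished foot standing on the bench, 46 mm across, 110 mm high, its cap already on; origin under its centre. Leave alone.
- done_foot_2: another finished foot, the same. Leave alone.
- glue_bottle: glue bottle standing on the bench, 54 mm across, 168 mm high; origin under its centre. Leave alone.
- tape_measure: tape measure lying on the bench, 79 x 86 x 35 mm; origin under its centre. Leave alone.

How it is judged:
On the way, in this order (a step that is already met when the one before it is completed fails the run):
1. the foot is swung upright (within 5 degrees) while the cap still stands on the bench (angle between collar's own z axis and vertical below 0.087 rad and distance of cap from where it was at the start of the episode below 0.03 m), for 0.3 s.
2. the cap is carried by the gripper above the stud, clear of it (z of cap in the frame of collar above 0.024 m and horizontal distance between cap and collar below 0.04 m and contact force between the fingers and cap above 0.5 N), for 0.05 s.
3. the cap has clicked past the balls and sits on the collar, pressed down (z of cap in the frame of collar below 0.0025 m and distance between cap and collar below 0.004 m and contact force between cap and collar above 7 N), for 0.2 s.
At the end, for the whole second after the job is handed in: The cap's rim lies on the collar (within 2.5 mm in height, 4 mm in all, within 6 degrees), the foot is within 5 degrees of upright, and through the last second the fingers are still on the cap and it is pressed on the collar with more than 7 N (aim at 10 to 20 N) (all of step 3 and angle between the z axis of cap and the z axis of collar, either way round below 0.1 rad and angle between collar's own z axis and vertical below 0.087 rad and contact force between the fingers and cap above 3 N); the arm keeps its last pose, push and grip.
It fails at once if a finished foot is knocked or moved by more than 30 mm (distance of any of done_foot_1, done_foot_2 from where it was at the start of the episode above 0.03 m).
It fails at once if the glue bottle or the tape measure is moved by more than 30 mm (distance of any of glue_bottle, tape_measure from where it was at the start of the episode above 0.03 m).
It fails at once if the cap is hammered or crushed onto the collar (more than 60 N) (contact force between cap and collar above 60 N).
It also fails if it takes over 64 s, if anything falls off the work surface, if the arm or the gripper's body presses on something with over 40 N, if the wrist force passes 120 N, or if a joint passes its speed limit or range.

## Working session

There is one attempt and no reset: what is moved stays moved. The work goes in short steps, Python scripts to look and compute and a tool call to move; the robot and the scene stay as the last step left them, time stands still between calls to the robot, and variables do not carry over. Pictures are saved under pics/ and viewed, at most 10 in all, crops included, and the job is handed in when it is done.

Besides the shell and the picture viewer there is one more tool, called after "Call:" as name(argument=value, ...), one argument or row to a line, values as JSON. servo_tool: Moves the arm, as the interface text tells. Its arguments: {"type":"object","properties":{"plan":{"type":"string"},"grip":{"type":"number"},"grip_force":{"type":"number"}},"required":["plan"]}

```bash
mkdir -p pics; ls; cat > h.py <<'E'
import numpy as np, cv2
from plant import status, eyes, robot
def shot(n,fn=None):
    c=eyes.read_camera(n)
    if fn: cv2.imwrite('pics/'+fn,c['image'])
    return c
def ray(c,u,v):
    f=c['image'].shape[0]/2/np.tan(np.radians(c['fovy'])/2)
    d=np.array([(u-c['cx'])/f,(v-c['cy'])/f,1.]);T=np.array(c['world_from_camera'])
    return T[:3,3],T[:3,:3]@d
def onz(c,u,v,z):
    o,d=ray(c,u,v);return o+d*(z-o[2])/d[2]
def proj(c,p):
    T=np.linalg.inv(np.array(c['world_from_camera']));q=T[:3,:3]@np.array(p)+T[:3,3]
    f=c['image'].shape[0]/2/np.tan(np.radians(c['fovy'])/2)
    return q[0]/q[2]*f+c['cx'],q[1]/q[2]*f+c['cy']
def tri(c1,p1,c2,p2):
    o1,d1=ray(c1,*p1);o2,d2=ray(c2,*p2)
    s=np.linalg.lstsq(np.c_[d1,-d2],o2-o1,rcond=None)[0]
    a=o1+d1*s[0];b=o2+d2*s[1];return (a+b)/2,np.linalg.norm(a-b)
E
python3 - <<'E'
from h import *
np.set_printoptions(precision=4,suppress=True)
for n in('side','top'):
    c=shot(n,n+'0.png');print(n,c['fovy'],c['cx'],c['cy']);print(c['world_from_camera'])
s=status.read_state();print(s)
E
```

```text
pics
side 52.61364992444217 319.0220101421193 194.20412126289403
[[ 0.9995 -0.0289  0.0126  0.5384]
 [-0.0228 -0.387   0.9218 -1.0008]
 [-0.0217 -0.9216 -0.3874  0.4564]
 [ 0.      0.      0.      1.    ]]
top 45.09813648632557 319.3283495026377 198.83743673706172
[[ 0.0092 -0.9838  0.1793  0.3512]
 [-0.9999 -0.0102 -0.0045 -0.1982]
 [ 0.0062 -0.1792 -0.9838  1.1367]
 [ 0.      0.      0.      1.    ]]
{'t': 0.1, 'q': array([ 1.1976,  0.1311,  1.4892, -0.    ,  1.523 , -0.0854]), 'dq': array([-0.0006, -0.0016, -0.0017, -0.0009, -0.0015, -0.0007]), 'joint_torque': array([  0.0008, -56.134 , -49.3097,   0.0771,   0.029 ,  -0.    ]), 'tool_pos': array([0.1701, 0.5748, 0.2118]), 'orientation': array([-0.4505, -3.1087,  0.0026]), 'force': array([-0.3025,  0.0306, -0.2088]), 'wrist_torque': array([-0.0064,  0.0098,  0.0046]), 'gripper_force': 0.0, 'opening': 0.09279743611209858}
```

View pics/side0.png

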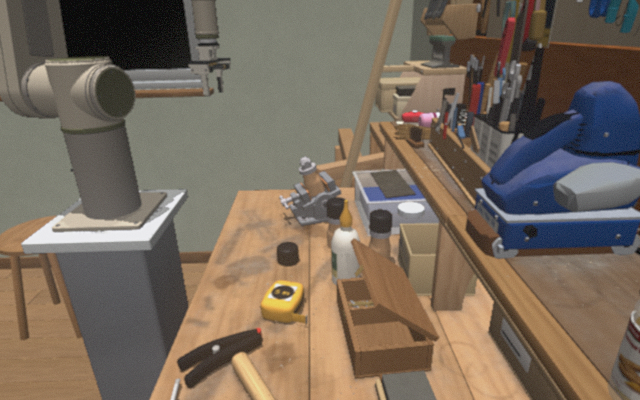

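View pics/top0.png

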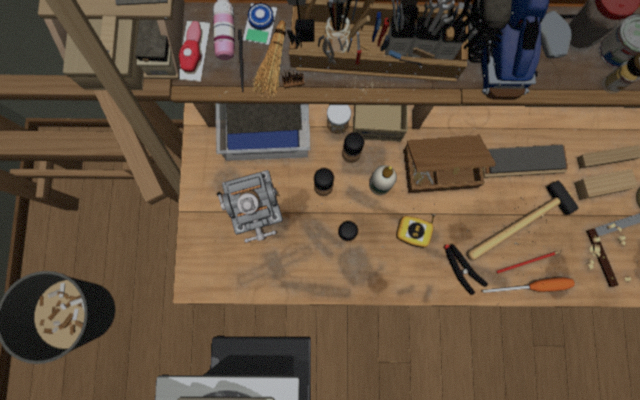

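The side view shows the vise at (312,195) and the cap at (288,253). In the top view the vise is at (250,205) with its tommy bar at (261,237), the cap is at (347,231), and the feet are at (323,181) and (353,146). I'll zoom in and mask.

```bash
python3 - <<'E'
from h import *
a=cv2.imread('pics/top0.png')[155:255,205:365];b=cv2.imread('pics/side0.png')[145:270,270:430]
a=cv2.resize(a,None,fx=4,fy=3*4/3,interpolation=cv2.INTER_CUBIC)[:, :]
cv2.imwrite('pics/z1.png',a)
b=cv2.resize(b,None,fx=4.5,fy=4.5,interpolation=cv2.INTER_CUBIC);cv2.imwrite('pics/z2.png',b)
E
```

```text
(no output)
```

View pics/z1.png

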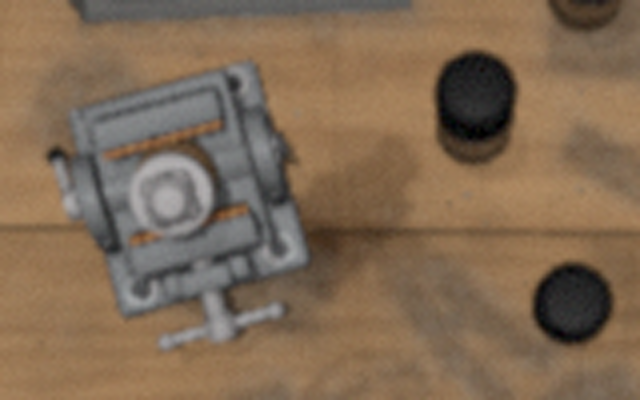

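View pics/z2.png

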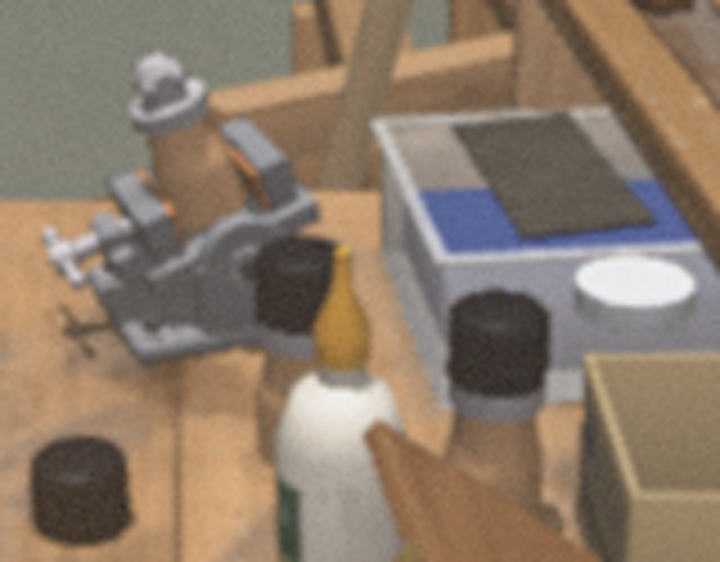

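In z1, the base plate corners are at about (72,108), (250,65), (308,268) and (128,315). The collar disc is centred at about (172,193) and the cap top at (572,303). In z2, the collar face is at about (169,98), leaning towards the robot.

```bash
python3 - <<'E'
from h import *
np.set_printoptions(precision=4,suppress=True)
ct=shot('top');cs=shot('side')
T=lambda u,v:(205+u/4,155+v/4); S=lambda u,v:(270+u/4.5,145+v/4.5)
C=[onz(ct,*T(*p),.012) for p in((72,108),(250,65),(308,268),(128,315))]
for c in C:print('corner',c)
print([np.linalg.norm(C[i]-C[(i+1)%4]) for i in range(4)])
m=sum(C)/4
xa=(C[0]+C[1]-C[2]-C[3]);print('centre',m,'yaw',np.degrees(np.arctan2(xa[1],xa[0])),'yaw from y', np.degrees(np.arctan2(*( -(C[0]+C[3]-C[1]-C[2])[:1], (C[0]+C[3]-C[1]-C[2])[1]))))
print('collar tri',tri(ct,T(172,193),cs,S(169,98)))
# cap: black blob
im=ct['image'];g=im.max(2)
for n,c,(x0,y0,x1,y1) in(('top',ct,(325,210,370,250)),('side',cs,(272,235,305,272))):
    k=(c['image'][y0:y1,x0:x1].max(2)<75).astype(np.uint8)
    nb,l,st,ce=cv2.connectedComponentsWithStats(k);i=1+np.argmax(st[1:,4]);print(n,st[i]+[x0,y0,0,0,0],ce[i]+[x0,y0])
    if n=='top':
        u=ce[i]+[x0,y0];print('cap z.036',onz(ct,*u,.036),'z.02',onz(ct,*u,.02))
        s=st[i]; print('diam',np.linalg.norm(onz(ct,x0+s[0],u[1],.036)-onz(ct,x0+s[0]+s[2],u[1],.036)))
    else:
        s=st[i];b=onz(c,ce[i][0]+x0,s[1]+s[3]+y0,0);print('bottom front',b)
for n,p,z in(('foot1',(475,88),.11),('foot2',(585,0),.11)):print(n,onz(ct,*T(*p),z))
print('foot2',onz(ct,353,143,.11),'glue',onz(ct,384,180,.1),'tape',onz(ct,415,232,.035))
q=status.read_state();print(q['t'])
E
```

```text
corner [0.5947 0.0269 0.012 ]
corner [ 0.6221 -0.0785  0.012 ]
corner [ 0.4999 -0.116   0.012 ]
corner [ 0.4712 -0.0114  0.012 ]
[np.float64(0.1088565471386207), np.float64(0.12784032935543244), np.float64(0.10848712343831546), np.float64(0.12928105300990092)]
centre [ 0.547  -0.0448  0.012 ] yaw 17.158066750414292 yaw from y [14.9927]
collar tri (array([ 0.524 , -0.0519,  0.1318]), np.float64(0.0013342985966358013))
top [338 221  20  20 310] [347.6129 230.571 ]
cap z.036 [ 0.4784 -0.2688  0.036 ] z.02 [ 0.4803 -0.2698  0.02  ]
diam 0.04594031189393474
side [278 243  20  22 338] [287.355  254.2988]
bottom front [ 0.4795 -0.2868  0.    ]
foot1 [ 0.5869 -0.2121  0.11  ]
foot2 [ 0.6373 -0.2723  0.11  ]
foot2 [ 0.6648 -0.2762  0.11  ] glue [ 0.5839 -0.3451  0.1   ] tape [ 0.4768 -0.4238  0.035 ]
0.2
```

```bash
python3 - <<'E'
from h import *
np.set_printoptions(precision=3,suppress=True)
ct=shot('top');cs=shot('side')
def plane(c,p,q):
    o,a=ray(c,*p);_,b=ray(c,*q);n=np.cross(a,b);return n/np.linalg.norm(n),o
n1,o1=plane(cs,(348,180),(393,5))
for nm,(p,q) in dict(left=((48,0),(152,198)),right=((85,20),(178,185))).items():
    n2,o2=plane(ct,p,q);d=np.cross(n1,n2);d/=d[2]
    for z in(-.2,0,.2,.4,.6):print(nm,np.linalg.solve([n1,n2,[0,0,1]],[n1@o1,n2@o2,z]))
# waypoint displacements in tool frame
from scipy.spatial.transform import Rotation as R
s=status.read_state();Rm=R.from_rotvec(s['orientation']).as_matrix();print(Rm)
for w in((.42,.12,.25),(.523,-.052,.225)):print(w,Rm.T@(np.array(w)-s['tool_pos']))
E
```

```text
left [ 0.616  0.281 -0.2  ]
left [0.659 0.258 0.   ]
left [0.702 0.235 0.2  ]
left [0.745 0.212 0.4  ]
left [0.789 0.19  0.6  ]
right [ 0.597  0.175 -0.2  ]
right [0.643 0.171 0.   ]
right [0.69  0.166 0.2  ]
right [0.736 0.161 0.4  ]
right [0.783 0.157 0.6  ]
[[-0.959  0.284 -0.   ]
 [ 0.284  0.959 -0.001]
 [ 0.    -0.001 -1.   ]]
(0.42, 0.12, 0.25) [-0.369 -0.366 -0.037]
(0.523, -0.052, 0.225) [-0.516 -0.501 -0.012]
```

Call:
servo_tool(
  plan="-0.369 -0.366 -0.037 -32.5;-0.369 -0.366 -0.037 -32.5;-0.369 -0.366 -0.037 -32.5;-0.369 -0.366 -0.037 -32.5;-0.369 -0.366 -0.037 -32.5;-0.369 -0.366 -0.037 -32.5;-0.369 -0.366 -0.037 -32.5;-0.369 -0.366 -0.037 -32.5;-0.369 -0.366 -0.037 -32.5;-0.369 -0.366 -0.037 -32.5;-0.369 -0.366 -0.037 -32.5;-0.369 -0.366 -0.037 -32.5",
  grip=-1,
)

```text
t: 1.3
tool_pos: [0.408, 0.1409, 0.2483]
orientation: [-0.437, 3.11, 0.0]
force: [0.9, 0.9, 1.0]
opening: 0.093
gripper_force: 0.0
```

Call:
servo_tool(
  plan="-0.057 -0.217 0.023 0;-0.057 -0.217 0.023 0;-0.057 -0.217 0.023 0;-0.057 -0.217 0.023 0;-0.057 -0.217 0.023 0;-0.057 -0.217 0.023 0;-0.057 -0.217 0.023 0;-0.057 -0.217 0.023 0",
)

```text
t: 1.97
tool_pos: [0.522, -0.0506, 0.2244]
orientation: [0.434, -3.11, -0.001]
force: [0.1, 0.6, 0.3]
opening: 0.0929
gripper_force: 0.0
```

```bash
cat > g.py <<'E'
from h import *
from scipy.spatial.transform import Rotation as R
import sys
np.set_printoptions(precision=4,suppress=True)
def go(*w):
    s=status.read_state();Rm=R.from_rotvec(s['orientation']).as_matrix()
    print('t',s['t'],'pos',s['tool_pos'],'yang',np.degrees(np.arctan2(Rm[1,1],Rm[0,1])),'zax',Rm[:,2],'q',s['q'])
    for p in w: print(p,'->',Rm.T@(np.array(p)-s['tool_pos']))
E
python3 -c "
from g import *
go((.524,-.0515,.145),(.5475,-.0448,.132))
shot('side','s2.png');c=shot('top')
a=c['image'];b=cv2.imread('pics/s2.png')[60:290,240:400];b=cv2.resize(b,None,fx=2.5,fy=2.5)
a=cv2.resize(a[140:270,180:280],None,fx=4,fy=4);o=np.zeros((580,800,3),np.uint8);o[:575,:400]=b;o[:520,400:]=a;cv2.imwrite('pics/z3.png',o)"
```

```text
t 1.9667 pos [ 0.522  -0.0506  0.2244] yang 105.88493879805425 zax [-0.0012  0.0005 -1.    ] q [-0.1947 -0.0784  1.6795  0.0003  1.5418 -2.0427]
(0.524, -0.0515, 0.145) -> [-0.0018 -0.0015  0.0794]
(0.5475, -0.0448, 0.132) -> [-0.0263 -0.0015  0.0923]
```

View pics/z3.png

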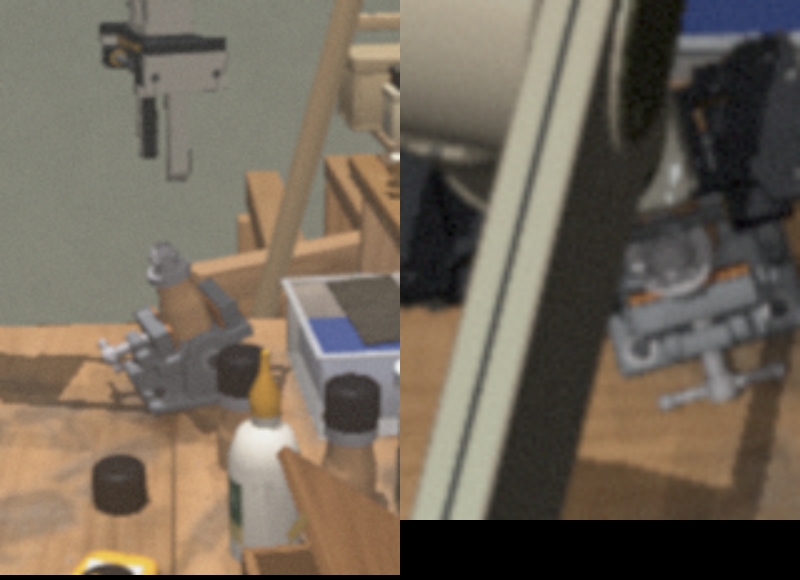

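The gripper hangs squarely over the collar, with the closing line along the hinge axis. I'll lower it and grip the collar.

Call:
servo_tool(
  plan="-0.002 -0.001 0.04 0;-0.002 -0.001 0.07 0;-0.002 -0.001 0.096 0;-0.002 -0.001 0.096 0;-0.002 -0.001 0.096 0",
)

```text
t: 2.48
tool_pos: [0.5229, -0.0489, 0.1282]
orientation: [0.44, -3.108, -0.002]
force: [0.3, 0.5, 1.4]
opening: 0.0929
gripper_force: 0.0
```

Call:
servo_tool(
  plan="0 0 0 0;0 0 0 0;0 0 0 0;0 0 0 0;0 0 0 0;0 0 0 0",
  grip=1,
  grip_force=35,
)

```text
t: 2.98
tool_pos: [0.5246, -0.0505, 0.1294]
orientation: [-0.437, 3.11, -0.0]
force: [-0.2, 0.3, -0.7]
opening: 0.0578
gripper_force: 0.0
```

Call:
servo_tool(
  plan="0 0 0 0;0 0 0 0;0 0 0 0;0 0 0 0;0 0 0 0;0 0 0 0",
)

```text
t: 3.48
tool_pos: [0.5243, -0.0505, 0.1291]
orientation: [0.437, -3.111, 0.0]
force: [-1.2, 0.4, 3.2]
opening: 0.0247
gripper_force: 36.8
```

The opening is 24.7 mm, not the collar's 44 mm, so something is off. I'll look.

```bash
python3 -c "
from g import *
go()
print(status.read_state()['force'],status.read_state()['wrist_torque'])
b=shot('side')['image'][90:230,250:400];b=cv2.resize(b,None,fx=4,fy=4,interpolation=3);cv2.imwrite('pics/z4.png',b)"
```

```text
t 3.4833 pos [ 0.5243 -0.0505  0.1291] yang 106.00866879944158 zax [-0.0001 -0.0001 -1.    ] q [-0.1932 -0.012   1.7912 -0.0002  1.3625 -2.0434]
[-1.2443  0.3709  3.187 ] [ 0.0393  0.3872 -0.0055]
```

View pics/z4.png

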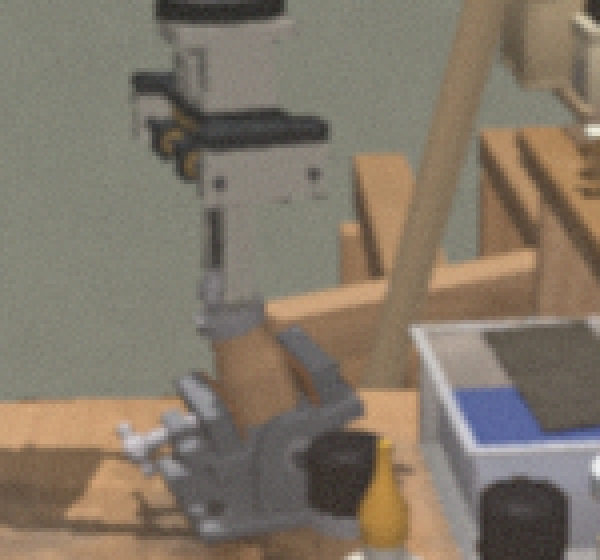

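```bash
python3 -c "
from g import *
c=shot('side');ct=shot('top')
I=lambda p:tuple(np.round((np.array(proj(c,p))-[250,90])*4))
J=lambda p:tuple(np.round((np.array(proj(ct,p))-[205,155])*4))
h=np.array([.547,-.0448,.05]);xv=np.array([.961,.276,0]);yv=np.array([-.276,.961,0]);z=np.array([0,0,1.])
for th in(.3,.35,.4,.5,.6):
    f=-np.sin(th)*xv+np.cos(th)*z;r=np.cos(th)*xv+np.sin(th)*z
    cc=h+.086*f
    print(th,'face',I(cc),'L',I(cc-.022*r),'R',I(cc+.022*r),'near',I(cc-.022*yv),'studtop',I(cc+.024*f),'| top img',J(cc),J(cc+.024*f),cc)
p=status.read_state()['tool_pos']
print('tip near inner',I(p-.012*yv-.017*z),'outer',I(p-.03*yv-.017*z),'+-x',I(p-.03*yv-.017*z+.0075*xv),'TCP',I(p))
"
```

```text
0.3 face (np.float64(227.0), np.float64(307.0)) L (np.float64(194.0), np.float64(321.0)) R (np.float64(259.0), np.float64(293.0)) near (np.float64(237.0), np.float64(318.0)) studtop (np.float64(214.0), np.float64(273.0)) | top img (np.float64(172.0), np.float64(194.0)) (np.float64(169.0), np.float64(200.0)) [ 0.5226 -0.0518  0.1322]
0.35 face (np.float64(221.0), np.float64(310.0)) L (np.float64(189.0), np.float64(325.0)) R (np.float64(252.0), np.float64(294.0)) near (np.float64(230.0), np.float64(321.0)) studtop (np.float64(206.0), np.float64(276.0)) | top img (np.float64(174.0), np.float64(202.0)) (np.float64(172.0), np.float64(210.0)) [ 0.5187 -0.0529  0.1308]
0.4 face (np.float64(214.0), np.float64(313.0)) L (np.float64(183.0), np.float64(330.0)) R (np.float64(246.0), np.float64(296.0)) near (np.float64(224.0), np.float64(324.0)) studtop (np.float64(198.0), np.float64(280.0)) | top img (np.float64(176.0), np.float64(210.0)) (np.float64(175.0), np.float64(220.0)) [ 0.5148 -0.054   0.1292]
0.5 face (np.float64(203.0), np.float64(320.0)) L (np.float64(173.0), np.float64(340.0)) R (np.float64(232.0), np.float64(300.0)) near (np.float64(212.0), np.float64(331.0)) studtop (np.float64(183.0), np.float64(290.0)) | top img (np.float64(181.0), np.float64(225.0)) (np.float64(180.0), np.float64(240.0)) [ 0.5074 -0.0562  0.1255]
0.6 face (np.float64(191.0), np.float64(328.0)) L (np.float64(164.0), np.float64(351.0)) R (np.float64(219.0), np.float64(306.0)) near (np.float64(201.0), np.float64(340.0)) studtop (np.float64(168.0), np.float64(300.0)) | top img (np.float64(185.0), np.float64(239.0)) (np.float64(186.0), np.float64(258.0)) [ 0.5003 -0.0582  0.121 ]
tip near inner (np.float64(236.0), np.float64(343.0)) outer (np.float64(244.0), np.float64(352.0)) +-x (np.float64(256.0), np.float64(351.0)) TCP (np.float64(230.0), np.float64(311.0))
```

```bash
python3 -c "
from g import *
c=shot('side')
yv=np.array([-.276,.961,0])
for zz in(.19,.2,.2074,.215,.23):
  for k in(.0465,.064):print(zz,k,(np.array(proj(c,np.array([.522,-.0506,zz])-k*yv))-[240,60])*2.5)
s=status.read_state();print(s)
b=c['image'][125:195,280:340];b=cv2.resize(b,None,fx=8,fy=8,interpolation=cv2.INTER_NEAREST);cv2.imwrite('pics/z5.png',b)"
```

```text
0.19 0.0465 [177.6631 222.5021]
0.19 0.064 [183.043  227.5924]
0.2 0.0465 [177.3453 212.0539]
0.2 0.064 [182.7426 216.99  ]
0.2074 0.0465 [177.1084 204.2663]
0.2074 0.064 [182.5186 209.0865]
0.215 0.0465 [176.8636 196.2181]
0.215 0.064 [182.2871 200.9178]
0.23 0.0465 [176.3759 180.1827]
0.23 0.064 [181.8258 184.6395]
{'t': 3.6833, 'q': array([-0.1932, -0.0121,  1.7912, -0.0002,  1.3625, -2.0434]), 'dq': array([ 0.0006,  0.0002, -0.0003, -0.0002, -0.0007,  0.0002]), 'joint_torque': array([  0.2927, -44.5721, -46.2032,   0.2244,  -0.9765,   0.0184]), 'tool_pos': array([ 0.5243, -0.0505,  0.1291]), 'orientation': array([ 0.4375, -3.111 ,  0.0003]), 'force': array([-3.2708,  0.3334,  5.0487]), 'wrist_torque': array([0.0162, 0.5147, 0.0241]), 'gripper_force': 36.844228070567624, 'opening': 0.02518290900099641}
```

View pics/z5.png

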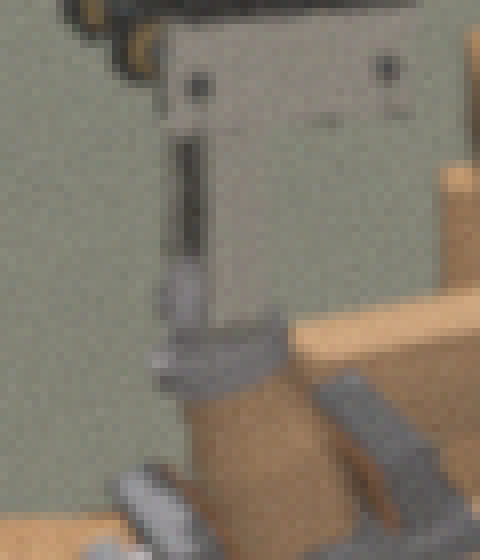

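The fingertips are really about 23 mm higher than the stated offset puts them. They end just above the collar face and are holding the stud, which fits the 25 mm opening. I'll open, go 25 mm lower and grip again.

Call:
servo_tool(
  plan="0 0 0 0;0 0 0 0;0 0 0 0;0 0 0 0;0 0 0 0;0 0 0 0;0 0 0 0",
  grip=-1,
)

```text
t: 4.27
tool_pos: [0.5242, -0.0503, 0.1286]
orientation: [0.438, -3.111, -0.0]
force: [0.2, 0.1, 0.2]
opening: 0.0675
gripper_force: 0.0
```

Call:
servo_tool(
  plan="0 0 0.008 0;0 0 0.016 0;0 0 0.025 0;0 0 0.025 0",
)

```text
t: 4.6
tool_pos: [0.5225, -0.05, 0.1008]
orientation: [0.437, -3.107, -0.002]
force: [0.3, 0.7, 0.1]
opening: 0.0913
gripper_force: 0.0
```

Call:
servo_tool(
  plan="0 0 0 0;0 0 0 0;0 0 0 0;0 0 0 0;0 0 0 0;0 0 0 0;0 0 0 0;0 0 0 0;0 0 0 0;0 0 0 0",
  grip=1,
  grip_force=35,
)

```text
t: 5.43
tool_pos: [0.5244, -0.0504, 0.104]
orientation: [-0.437, 3.111, -0.0]
force: [-1.9, 0.4, 0.9]
opening: 0.0433
gripper_force: 35.0
```

Call:
servo_tool(
  plan="-0.003 0 -0.001 0;-0.006 0 -0.0017 0;-0.009 0 -0.0023 0;-0.012 0 -0.0028 0;-0.015 0 -0.0032 0;-0.018 0 -0.0035 0;-0.021 0 -0.0036 0;-0.024 0 -0.0036 0;-0.024 0 -0.0036 0;-0.024 0 -0.0036 0;-0.024 0 -0.0036 0",
)

```text
t: 6.35
tool_pos: [0.5454, -0.044, 0.1072]
orientation: [0.437, -3.106, -0.001]
force: [-11.5, -1.6, 7.7]
opening: 0.0432
gripper_force: 35.0
```

```bash
python3 -c "
from g import *
go()
s=status.read_state();print(s['force'],s['wrist_torque'],s['opening'],s['gripper_force'])
b=shot('side','s6.png')['image'][125:225,270:370];b=cv2.resize(b,None,fx=5.5,fy=5.5,interpolation=3);cv2.imwrite('pics/z6.png',b)"
```

```text
t 6.35 pos [ 0.5454 -0.044   0.1072] yang 105.99701917450744 zax [-0.0046 -0.0003 -1.    ] q [-0.1735  0.0686  1.7506 -0.0011  1.3269 -2.0232]
[-11.4656  -1.6056   7.7055] [-0.1082  1.9825 -0.1001] 0.0431740648593954 35.00151872634888
```

View pics/z6.png

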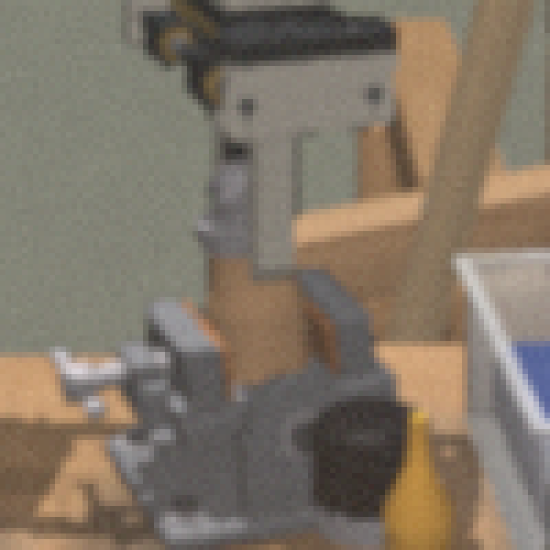

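The foot is almost upright and the arm trails by about 2 mm under hinge friction. I'll add 2 mm, release and measure it.

Call:
servo_tool(
  plan="-0.001 0 0 0;-0.002 0 0 0;-0.002 0 0 0;-0.002 0 0 0",
)

```text
t: 6.73
tool_pos: [0.5471, -0.0435, 0.1072]
orientation: [0.436, -3.106, -0.001]
force: [-11.1, -0.7, 9.1]
opening: 0.0429
gripper_force: 35.0
```

Call:
servo_tool(
  plan="0 0 0 0;0 0 0 0;0 0 0 0;0 0 0 0;0 0 0 0;0 0 0 0;0 0 0 0;0 0 0 0",
  grip=-1,
)

```text
t: 7.4
tool_pos: [0.5494, -0.0432, 0.1074]
orientation: [-0.438, 3.111, 0.0]
force: [-0.0, 0.3, 0.2]
opening: 0.0909
gripper_force: 0.0
```

Call:
servo_tool(
  plan="0 0 -0.04 0;0 0 -0.08 0;0 -0.04 -0.12 0;0 -0.08 -0.12 0;0 -0.12 -0.12 0;0 -0.16 -0.12 0;0 -0.2 -0.12 0;0 -0.23 -0.12 0;0 -0.23 -0.12 0",
)

```text
t: 8.15
tool_pos: [0.6124, -0.2707, 0.2257]
orientation: [0.43, -3.11, 0.002]
force: [0.4, -0.2, -0.4]
opening: 0.0931
gripper_force: 0.0
```

```bash
python3 -c "
from g import *
go((.479,-.2692,.2),(.479,-.2692,.03))
shot('side','s7.png');shot('top','t7.png')
a=cv2.imread('pics/s7.png')[140:235,275:350];b=cv2.imread('pics/t7.png')[165:235,215:295]
a=cv2.resize(a,None,fx=5,fy=5,interpolation=3);b=cv2.resize(b,None,fx=5,fy=5,interpolation=3)
o=np.zeros((475,775,3),np.uint8);o[:,:375]=a;o[:350,375:]=b;cv2.imwrite('pics/z7.png',o)"
```

```text
t 8.15 pos [ 0.6124 -0.2707  0.2257] yang 105.72522351168504 zax [-0.0016 -0.0014 -1.    ] q [-0.4915  0.315   1.2529 -0.002   1.5744 -2.3368]
(0.479, -0.2692, 0.2) -> [0.128  0.0376 0.0259]
(0.479, -0.2692, 0.03) -> [0.1277 0.0378 0.1959]
```

View pics/z7.png

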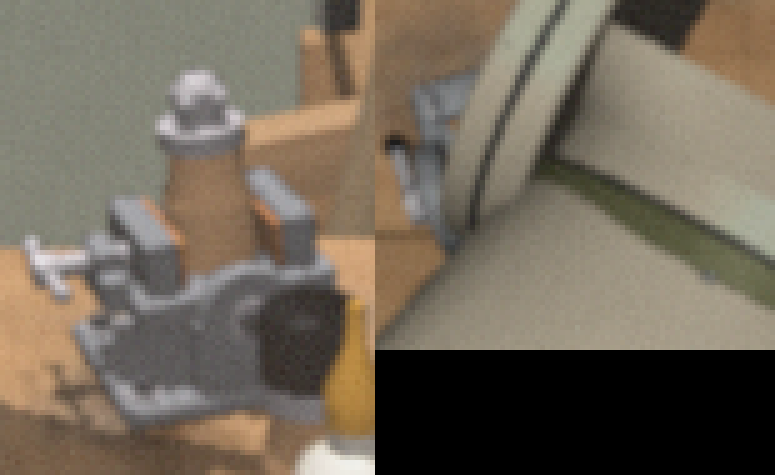

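z7 shows the foot upright: collar face about (201,120), collar edges at x=157 and 245, stud top about (199,80). I'll check these against the model.

```bash
python3 -c "
from g import *
c=shot('side')
I=lambda p:np.round((np.array(proj(c,p))-[275,140])*5,1)
h=np.array([.547,-.0448,.05]);xv=np.array([.961,.276,0]);yv=np.array([-.276,.961,0]);z=np.array([0,0,1.])
for th in(-.1,-.05,0,.05,.1):
    f=-np.sin(th)*xv+np.cos(th)*z
    cc=h+.086*f;r=np.cos(th)*xv+np.sin(th)*z
    P=[I(cc+.022*(np.cos(a)*r+np.sin(a)*yv)) for a in np.linspace(0,6.28,60)];P=np.array(P)
    S=np.array([I(cc+.024*f+.008*(np.cos(a)*r+np.sin(a)*yv)) for a in np.linspace(0,6.28,60)])
    print(th,'face',I(cc),'x',P[:,0].min(),P[:,0].max(),'y',P[:,1].min(),P[:,1].max(),'L',P[P[:,0].argmin()],'R',P[P[:,0].argmax()],'stud top x',S[:,0].min(),S[:,0].max(),'y',S[:,1].min())
im=cv2.imread('pics/s7.png')[140:235,275:350].astype(int)
im=cv2.resize(im.astype(np.uint8),None,fx=5,fy=5,interpolation=3).astype(int)
for y in (76,82,90,100,125,131,137):
    sat=im[y].max(1)-im[y].min(1);br=im[y].mean(1)
    print(y,'bright',[int(x) for x in np.where((br[140:270]>150)&(sat[140:270]<25))[0][[0,-1]]+140] if ((br[140:270]>150)&(sat[140:270]<25)).any() else None)
"
```

```text
-0.1 face [224.  119.2] x 180.0 268.0 y 106.2 132.6 L [180.  116.5] R [268.  122.5] stud top x 211.5 243.8 y 68.2
-0.05 face [215.8 119.5] x 171.6 259.9 y 106.3 133.3 L [171.6 118.9] R [259.9 120.9] stud top x 200.8 233.2 y 68.5
0 face [207.5 120.3] x 163.3 251.8 y 106.5 134.7 L [163.3 121.7] R [251.8 119.7] stud top x 190.1 222.6 y 69.2
0.05 face [199.2 121.5] x 155.1 243.4 y 106.7 136.9 L [155.1 124.9] R [243.4 118.9] stud top x 179.4 211.9 y 70.3
0.1 face [191.  123.1] x 147.0 235.0 y 107.2 139.6 L [147.  128.6] R [235.  118.5] stud top x 168.8 201.1 y 71.9
76 bright [180, 214]
82 bright [175, 219]
90 bright [175, 224]
100 bright [180, 189]
125 bright [155, 234]
131 bright [160, 229]
137 bright [175, 209]
```

The collar reads about 0.04 rad short of upright, because the pads gave a little. There's plenty of time, so I'll regrip and nudge it by about 3 mm, plus the lag.

Call:
servo_tool(
  plan="0.001 0.04 0 0;0.002 0.08 0 0;0.003 0.12 0 0;0.004 0.16 0 0;0.005 0.2 0 0;0.006 0.229 0 0;0.006 0.229 0 0;0.006 0.229 0.04 0;0.006 0.229 0.08 0;0.006 0.229 0.12 0;0.006 0.229 0.12 0;0.006 0.229 0.12 0",
)

```text
t: 9.3
tool_pos: [0.5415, -0.0447, 0.1059]
orientation: [0.439, -3.106, -0.003]
force: [-0.0, -0.2, 0.5]
opening: 0.0926
gripper_force: 0.0
```

Call:
servo_tool(
  plan="0 0 0 0;0 0 0 0;0 0 0 0;0 0 0 0;0 0 0 0;0 0 0 0;0 0 0 0;0 0 0 0;0 0 0 0;0 0 0 0",
  grip=1,
  grip_force=40,
)

```text
t: 10.13
tool_pos: [0.5435, -0.0446, 0.1075]
orientation: [0.438, -3.11, -0.003]
force: [-2.2, 5.0, 3.4]
opening: 0.0431
gripper_force: 40.0
```

Call:
servo_tool(
  plan="-0.002 0 0 0;-0.004 0 0 0;-0.006 0 0 0;-0.0065 0 0 0;-0.0065 0 0 0;-0.0065 0 0 0",
)

```text
t: 10.63
tool_pos: [0.548, -0.0433, 0.1076]
orientation: [0.437, -3.106, -0.003]
force: [-12.1, 3.2, 12.1]
opening: 0.0431
gripper_force: 40.0
```

Call:
servo_tool(
  plan="0 0 0 0;0 0 0 0;0 0 0 0;0 0 0 0;0 0 0 0;0 0 0 0;0 0 0 0;0 0 0 0",
  grip=-1,
)

```text
t: 11.3
tool_pos: [0.5501, -0.0441, 0.1074]
orientation: [-0.437, 3.111, 0.0]
force: [0.1, -0.7, 0.1]
opening: 0.0911
gripper_force: 0.0
```

Call:
servo_tool(
  plan="0 0 -0.04 0;0 0 -0.08 0;0 -0.04 -0.12 0;0 -0.08 -0.12 0;0 -0.12 -0.12 0;0 -0.16 -0.12 0;0 -0.2 -0.12 0;0 -0.23 -0.12 0;0 -0.23 -0.12 0;0 -0.23 -0.12 0",
)

```text
t: 12.13
tool_pos: [0.6131, -0.2671, 0.2262]
orientation: [0.433, -3.11, -0.002]
force: [-0.4, 0.3, 0.1]
opening: 0.0933
gripper_force: 0.0
```

```bash
python3 -c "
from g import *
c=shot('side','s8.png')
im8=cv2.imread('pics/s8.png');im7=cv2.imread('pics/s7.png')
for nm,src in(('7',im7),('8',im8)):
    im=cv2.resize(src[140:235,275:350],None,fx=5,fy=5,interpolation=3).astype(int)
    for y in (76,82,90,125,131):
        sat=im[y].max(1)-im[y].min(1);br=im[y].mean(1);k=np.where((br[140:270]>150)&(sat[140:270]<25))[0]
        print(nm,y,k[[0,-1]]+140 if len(k) else None)
# shift by template (collar+stud) 
t=im7[150:172,303:327];r=cv2.matchTemplate(cv2.resize(im8[140:185,290:345],None,fx=4,fy=4,interpolation=3),cv2.resize(t,None,fx=4,fy=4,interpolation=3),cv2.TM_CCOEFF_NORMED)
_,m,_,l=cv2.minMaxLoc(r);print('shift px',l[0]/4-13,l[1]/4-10,m)
go((.479,-.2692,.2),(.479,-.2692,.03))
"
```

```text
7 76 [180 214]
7 82 [175 219]
7 90 [175 224]
7 125 [155 234]
7 131 [160 229]
8 76 [190 229]
8 82 [185 234]
8 90 [190 234]
8 125 [165 244]
8 131 [175 234]
shift px 2.0 0.0 0.8998554348945618
t 12.1833 pos [ 0.6132 -0.2655  0.2266] yang 105.92999035348173 zax [-0.001   0.0009 -1.    ] q [-0.4855  0.3116  1.2553  0.0004  1.5761 -2.3344]
(0.479, -0.2692, 0.2) -> [0.1301 0.0333 0.0268]
(0.479, -0.2692, 0.03) -> [0.1299 0.0331 0.1968]
```

The foot now stands within about 0.02 rad of upright. Next is the cap: I'll turn the tool away from the glue bottle and lower over it.

Call:
servo_tool(
  plan="0.033 0.009 0 7;0.065 0.017 0 14;0.098 0.026 0 20;0.13 0.034 0 26;0.13 0.034 0 26;0.13 0.034 0.03 26;0.13 0.034 0.07 26;0.13 0.034 0.11 26;0.13 0.034 0.15 26;0.13 0.034 0.175 26;0.13 0.034 0.175 26;0.13 0.034 0.175 26",
)

```text
t: 13.18
tool_pos: [0.4786, -0.2665, 0.0518]
orientation: [-0.27, -3.128, -0.003]
force: [0.3, -1.5, 0.6]
opening: 0.0932
gripper_force: 0.0
```

```bash
python3 -c "
from g import *
go((.4788,-.268,.02),(.4788,-.268,.002))
c=shot('side')
cv2.imwrite('pics/z9.png',cv2.resize(c['image'][170:300,230:350],None,fx=4.5,fy=4.5,interpolation=3))
for y in(.04,.09):pass
p=status.read_state()['tool_pos']
I=lambda p:np.round((np.array(proj(c,p))-[230,170])*4.5)
for z in(.0,.017,-.005,-.01):print('tip if below TCP by',z,I(p+[-.01,-.055,-z]))
print('rim',I([.4788,-.268,0]),'top',I([.4788,-.268,.036]))
"
```

```text
t 13.1833 pos [ 0.4786 -0.2665  0.0518] yang 80.11562700853368 zax [-0.0022  0.0018 -1.    ] q [-0.6018  0.1314  1.7919  0.0003  1.2212 -2.0002]
(0.4788, -0.268, 0.02) -> [-0.0005 -0.0015  0.0318]
(0.4788, -0.268, 0.002) -> [-0.0006 -0.0015  0.0498]
tip if below TCP by 0.0 [226. 367.]
tip if below TCP by 0.017 [228. 401.]
tip if below TCP by -0.005 [225. 357.]
tip if below TCP by -0.01 [224. 346.]
rim [259. 406.] top [255. 338.]
```

View pics/z9.png

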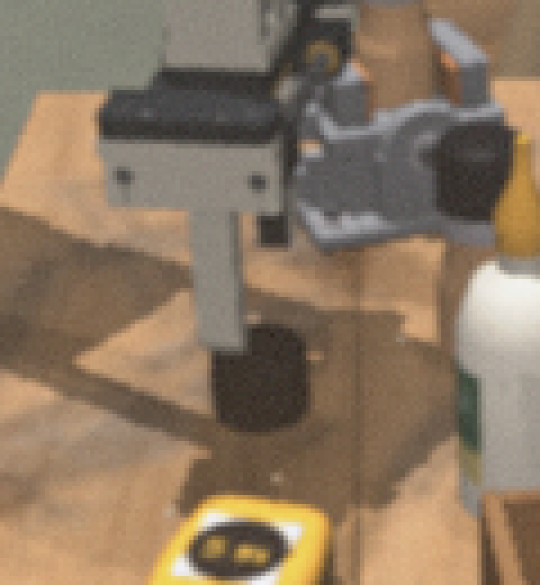

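The near fingertip at (222,348) ends 5 to 10 mm above TCP height, which confirms the offset. The cap at (261,380) sits between the fingers, so I'll descend and grip.

Call:
servo_tool(
  plan="-0.001 -0.0015 0.02 0;-0.001 -0.0015 0.04 0;-0.001 -0.0015 0.044 0;-0.001 -0.0015 0.044 0",
)

```text
t: 13.57
tool_pos: [0.4805, -0.27, 0.0096]
orientation: [0.273, 3.129, -0.0]
force: [0.3, -0.1, -0.3]
opening: 0.0929
gripper_force: 0.0
```

Call:
servo_tool(
  plan="0 0 0.002 0;0 0 0.004 0;0 0 0.006 0;0 0 0.006 0",
)

```text
t: 13.9
tool_pos: [0.4803, -0.2702, 0.0031]
orientation: [0.273, 3.129, -0.001]
force: [0.3, 0.3, -0.1]
opening: 0.0931
gripper_force: 0.0
```

Call:
servo_tool(
  plan="0 0 0 0;0 0 0 0;0 0 0 0;0 0 0 0;0 0 0 0;0 0 0 0;0 0 0 0;0 0 0 0;0 0 0 0;0 0 0 0",
  grip=1,
  grip_force=25,
)

```text
t: 14.73
tool_pos: [0.4799, -0.2699, 0.0024]
orientation: [-0.274, -3.13, -0.0]
force: [-0.6, -0.6, 0.7]
opening: 0.0457
gripper_force: 25.0
```

Call:
servo_tool(
  plan="0 0 -0.03 0;0 0 -0.07 0;0 0 -0.11 0;0 0 -0.15 0;0 0 -0.19 0;-0.005 0.04 -0.19 0;-0.01 0.08 -0.19 0;-0.014 0.12 -0.19 0;-0.019 0.16 -0.19 0;-0.024 0.2 -0.19 0;-0.028 0.235 -0.19 0;-0.028 0.235 -0.19 0",
  grip_force=55,
)

```text
t: 15.73
tool_pos: [0.5492, -0.0374, 0.1924]
orientation: [0.266, 3.13, 0.004]
force: [-0.1, -0.2, -1.3]
opening: 0.045
gripper_force: 55.0
```

Call:
servo_tool(
  plan="0 0 0 0;0 0 0 0;0 0 0 0",
)

```text
t: 15.98
tool_pos: [0.5479, -0.0445, 0.1923]
orientation: [-0.275, -3.129, 0.001]
force: [-1.0, -0.4, -1.3]
opening: 0.0452
gripper_force: 55.0
```

```bash
cat > m.py <<'E'
from g import *
go((.548,-.0435,.16))
s=status.read_state();print(s['force'],s['wrist_torque'],s['opening'])
c=shot('side','s9.png');im=c['image']
h=np.array([.547,-.0448,.05])
# cap blob
z=s['tool_pos'][2]-.0024
u,v=[int(a) for a in proj(c,[.548,-.0435,z+.012])]
k=(im.max(2)<70).astype(np.uint8);k[:v-25]=0;k[v+20:]=0;k[:,:u-20]=0;k[:,u+20:]=0
n,l,st,ce=cv2.connectedComponentsWithStats(k);i=1+np.argmax(st[1:,4]);print('cap blob',st[i],ce[i],'pred rim',proj(c,[.548,-.0435,z]),'pred top',proj(c,[.548,-.0435,z+.036]))
# rows: extents of dark cap, of bright stud/collar
I=lambda p:np.array(proj(c,p))
for r in range(v-12,v+12,2):
    w=np.where(l[r]==i)[0]; print(r,(w[0],w[-1],(w[0]+w[-1])/2) if len(w) else None)
for r in range(154,173):
    x=im[r,295:335].astype(int);w=np.where((x.mean(1)>150)&(x.max(1)-x.min(1)<25))[0]+295
    print('bright',r,(w[0],w[-1]) if len(w) else None)
for nm,p in dict(face=(0,0,.086),studtop=(0,0,.11)).items(): print(nm,I(np.array([.548,-.0435,.05])+p))
E
python3 m.py
```

```text
t 15.9833 pos [ 0.5479 -0.0445  0.1923] yang 79.94870711320453 zax [-0.0004 -0.0004 -1.    ] q [-0.1739  0.0053  1.6563 -0.0004  1.4803 -1.5693]
(0.548, -0.0435, 0.16) -> [0.0001 0.001  0.0323]
[-1.006  -0.3817 -1.3031] [-0.0212  0.0038 -0.016 ] 0.045204428965010486
cap blob [307 114  19  31 156] [318.7692 134.7885] pred rim (np.float64(316.36854865940376), np.float64(142.84476338769747)) pred top (np.float64(316.0048456164747), np.float64(128.29706300916035))
126 (np.int64(319), np.int64(319), np.float64(319.0))
128 (np.int64(319), np.int64(321), np.float64(320.0))
130 (np.int64(319), np.int64(324), np.float64(321.5))
132 (np.int64(307), np.int64(324), np.float64(315.5))
134 (np.int64(307), np.int64(325), np.float64(316.0))
136 (np.int64(308), np.int64(325), np.float64(316.5))
138 (np.int64(308), np.int64(325), np.float64(316.5))
140 (np.int64(308), np.int64(325), np.float64(316.5))
142 (np.int64(308), np.int64(324), np.float64(316.0))
144 (np.int64(313), np.int64(318), np.float64(315.5))
146 None
148 None
bright 154 None
bright 155 None
bright 156 None
bright 157 None
bright 158 None
bright 159 None
bright 160 None
bright 161 None
bright 162 None
bright 163 (np.int64(309), np.int64(310))
bright 164 (np.int64(308), np.int64(310))
bright 165 (np.int64(309), np.int64(310))
bright 166 None
bright 167 None
bright 168 None
bright 169 None
bright 170 None
bright 171 None
bright 172 None
face [316.8946 163.8849]
studtop [316.6632 154.6309]
```

Cap and collar line up in the side view: cap centre 316.5 px, collar about 316.8 px. I'll lower in stages and watch the forces.

Call:
servo_tool(
  plan="-0.0003 0.001 0.01 0;-0.0003 0.001 0.02 0;-0.0003 0.001 0.027 0;-0.0003 0.001 0.031 0;-0.0003 0.001 0.034 0;-0.0003 0.001 0.034 0;-0.0003 0.001 0.034 0",
)

```text
t: 16.62
tool_pos: [0.5486, -0.0425, 0.1583]
orientation: [-0.273, -3.129, 0.0]
force: [0.7, -0.5, -0.8]
opening: 0.0452
gripper_force: 55.0
```

Call:
servo_tool(
  plan="0 0 0.001 0;0 0 0.002 0;0 0 0.003 0;0 0 0.003 0",
)

```text
t: 16.95
tool_pos: [0.5489, -0.0425, 0.1558]
orientation: [0.273, 3.129, -0.0]
force: [-0.2, -1.3, 1.2]
opening: 0.045
gripper_force: 55.0
```

Call:
servo_tool(
  plan="0 0 0.001 0;0 0 0.002 0;0 0 0.003 0;0 0 0.003 0",
)

```text
t: 17.28
tool_pos: [0.5491, -0.043, 0.1541]
orientation: [0.274, 3.128, -0.002]
force: [-5.3, -1.1, 10.0]
opening: 0.0453
gripper_force: 55.0
```

Call:
servo_tool(
  plan="0 0 0.001 0;0 0 0.002 0;0 0 0.003 0;0 0 0.003 0",
)

```text
t: 17.62
tool_pos: [0.5494, -0.0432, 0.1521]
orientation: [0.274, 3.127, -0.002]
force: [-7.0, -1.6, 15.1]
opening: 0.0451
gripper_force: 55.0
```

There's a side force of -7 N, so the cap bears towards +x. I'll shift back a little before pressing on.

Call:
servo_tool(
  plan="0.0008 0 0 0;0.0015 0 0 0;0.0015 0 0 0",
)

```text
t: 17.87
tool_pos: [0.548, -0.0428, 0.151]
orientation: [0.274, 3.127, -0.002]
force: [-2.5, -1.8, 6.7]
opening: 0.0452
gripper_force: 55.0
```

Call:
servo_tool(
  plan="0.0003 0 0.001 0;0.0004 0 0.002 0;0.0005 0 0.003 0;0.0005 0 0.003 0",
)

```text
t: 18.2
tool_pos: [0.547, -0.0424, 0.1464]
orientation: [0.274, 3.129, -0.001]
force: [0.9, -2.9, 1.4]
opening: 0.045
gripper_force: 55.0
```

Call:
servo_tool(
  plan="0.0002 0 0.001 0;0.0004 0 0.002 0;0.0004 0 0.002 0",
)

```text
t: 18.45
tool_pos: [0.5459, -0.042, 0.1433]
orientation: [-0.274, -3.129, -0.0]
force: [2.7, -3.8, -6.1]
opening: 0.0448
gripper_force: 55.0
```

It has clicked: the balls are drawing it on at -6 N. I'll follow down and ease the side loads.

Call:
servo_tool(
  plan="-0.0003 -0.0003 0.001 0;-0.0004 -0.0006 0.002 0;-0.0004 -0.0006 0.003 0;-0.0004 -0.0006 0.003 0",
)

```text
t: 18.78
tool_pos: [0.546, -0.0424, 0.1405]
orientation: [-0.273, -3.128, -0.001]
force: [1.4, -1.4, -6.9]
opening: 0.0451
gripper_force: 55.0
```

Call:
servo_tool(
  plan="0 0 0.001 0;0 0 0.002 0;0 0 0.002 0",
)

```text
t: 19.03
tool_pos: [0.5467, -0.0424, 0.1397]
orientation: [0.273, 3.13, 0.001]
force: [0.2, 0.1, -0.4]
opening: 0.0453
gripper_force: 55.0
```

Call:
servo_tool(
  plan="0 0 0.0007 0;0 0 0.0014 0;0 0 0.002 0;0 0 0.002 0;0 0 0.002 0",
)

```text
t: 19.45
tool_pos: [0.5469, -0.0425, 0.1385]
orientation: [0.273, 3.129, 0.0]
force: [-3.0, 0.8, 5.5]
opening: 0.0452
gripper_force: 55.0
```

Call:
servo_tool(
  plan="0.0003 0 0.0007 0;0.0006 0 0.0014 0;0.0008 0 0.002 0;0.0008 0 0.002 0;0.0008 0 0.002 0",
)

```text
t: 19.87
tool_pos: [0.547, -0.0425, 0.1384]
orientation: [0.273, 3.127, 0.0]
force: [-6.0, 1.1, 15.2]
opening: 0.0452
gripper_force: 55.0
```

The cap is seated: z stays at 0.1384, the predicted home height, under 15 N. I'll relieve the side load.

Call:
servo_tool(
  plan="0.0006 0 0.0002 0;0.0012 0 0.0002 0;0.0012 0 0.0002 0;0.0012 0 0.0002 0",
)

```text
t: 20.2
tool_pos: [0.5469, -0.0425, 0.1384]
orientation: [0.273, 3.124, -0.0]
force: [-0.2, 0.2, 12.0]
opening: 0.0454
gripper_force: 55.0
```

```bash
python3 -c "
from g import *
go();s=status.read_state();print(s['force'],s['wrist_torque'],s['opening'],s['gripper_force'])
im=shot('side','s10.png')['image'];im8=cv2.imread('pics/s8.png')
f=lambda a:cv2.resize(a,None,fx=4,fy=4,interpolation=3)
# shift of the jaw (right jaw + wood) and of the wood below the collar since s8 (theta about -0.015)
for nm,(x0,y0,x1,y1) in dict(jawR=(323,172,340,196),jawL=(296,178,312,200),wood=(305,172,328,192)).items():
    r=cv2.matchTemplate(f(im[y0-6:y1+6,x0-6:x1+6]),f(im8[y0:y1,x0:x1]),cv2.TM_CCOEFF_NORMED);_,m,_,l=cv2.minMaxLoc(r);print(nm,l[0]/4-6,l[1]/4-6,round(m,3))
x0,y0=295,140;k=(im.max(2)<70).astype(np.uint8)
for r in range(144,172,3):
    w=np.where(k[r,295:340])[0]+295;print(r,(w[0],w[-1]) if len(w) else None)
"
```

```text
t 20.2 pos [ 0.5469 -0.0425  0.1384] yang 80.01387719112086 zax [ 0.0057 -0.0006 -1.    ] q [-0.1713  0.0332  1.7281  0.0004  1.3746 -1.5679]
[-0.2072  0.2355 11.9954] [ 0.2542 -0.0084  0.0233] 0.04541430841839305 55.0072755664587
jawR 0.0 0.0 0.591
jawL 0.0 0.0 0.816
wood 0.0 -2.0 0.739
144 (np.int64(319), np.int64(319))
147 (np.int64(319), np.int64(319))
150 (np.int64(319), np.int64(323))
153 (np.int64(308), np.int64(324))
156 (np.int64(308), np.int64(323))
159 (np.int64(308), np.int64(324))
162 (np.int64(308), np.int64(324))
165 (np.int64(311), np.int64(320))
168 None
171 None
```

The side load is gone, the head hasn't moved (jaw shift 0 px) and the cap is seated. I'll raise the press to about 14 N and let it settle.

Call:
servo_tool(
  plan="0.0002 0 0.0005 0;0.0002 0 0.0005 0;0.0002 0 0.0005 0;0.0002 0 0.0005 0;0.0002 0 0.0005 0;0.0002 0 0.0005 0;0.0002 0 0.0005 0;0.0002 0 0.0005 0",
)

```text
t: 20.92
tool_pos: [0.5469, -0.0425, 0.1383]
orientation: [0.273, 3.123, -0.0]
force: [-1.3, 1.1, 13.5]
opening: 0.0455
gripper_force: 55.0
```

```bash
python3 -c "
from plant import robot
print(robot.close_job())"
```

```text
the job is handed in; nothing more can be done
None
```

I swung the foot upright to within about 0.02 rad, and the cap clicked on and sits fully home on the collar; I handed the job in at 20.9 s with the gripper still holding it and pressing at about 13.5 N, the verdict not being shown to me.

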